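# Make up two bicycle service kits

### The job

Make up the two kits. Orange tray: the glass jar in the large nest and the yellow-capped lube applicator in the small nest, both upright; blue carrier: the pulley wheel's axle dropped into the two slotted dropouts so that both ends are fully home, the green-capped lube applicator upright in the square nest and the black clamp pad lying flat, groove up, in the oblong nest. Leave the patch tin and the tyre lever where they are.

Things in the scene. Friction and masses are not known exactly. Their poses are not given: they have to be found in the camera images.
- blue_carrier: Blue carrier, fixed, 220x150 mm, origin under centre, z up. Aluminium dropout plates at x -62, y +-38 (8 thick, 68 clear between, 56 high): open slots 13 wide, bottom at z 31, 45 deg lead-in above z 44 to 37 wide; seated 10 mm axle lies along y, centre x -62, z 36. Nests, floor z 6, rims to z 14: square 56x56 inside, centre (62, -40); oblong 56 (x) x 76 (y), centre (62, 31).
- orange_tray: Orange kit tray, fixed to the table, 156 (x) x 90 (y) mm; origin under its centre, z up. Two square nests, floor 6 mm above the table, 4 mm thick rims up to 14 mm: a large one, 76 x 76 mm inside, centred at x = -34, y = 0 mm, and a small one, 56 x 56 mm inside, centred at x = +40, y = 0 mm.
- yellow_lube: Lube applicator with a yellow cap and yellow band, standing: white round body 32 mm diameter up to 54 mm height, cap 27 mm diameter up to 76 mm. Origin at the centre of its underside, z up. About 60 g.
- green_lube: Lube applicator of the same shape and size with a green cap and green band (white body 32 mm diameter up to 54 mm, cap up to 76 mm), standing. Origin at the centre of its underside, z up. About 60 g.
- jar: Small glass jar of bolts with a steel clip-on lid, standing: 52 mm diameter up to 47 mm height, lid 49 mm diameter up to 58 mm, thin wire clip over it (60 mm). Origin at the centre of its underside, z up. About 140 g.
- clamp_pad: Black clamp pad, a firm block 54 (x) x 32 (y) x 30 (z) mm with a groove 12 mm wide, 8 mm deep along x in its top. Origin at the centre of its underside, z up. About 70 g.
- pulley: Steel pulley wheel fixed on its axle, axle level: eight broad flat teeth, 44 mm over opposite flats (stands on one flat, two others upright), 18 mm wide along the axle; axle 10 mm diameter, 100 mm long, out 41 mm each side. Origin at the wheel's centre on the axle line, 22 mm above the table at the start; x along the axle, z up. Mass about 120 g.
- patch_tin: Bystander: small green tin with a bright metal lid, 64 (x) x 38 (y) x 18 mm, loose. Origin under its centre.
- tyre_lever: Bystander: blue plastic tyre lever lying flat along x, 103 mm long, 16 mm wide, up to 10 mm high, loose. Origin on the table 45 mm from its plain end (-x).
Not all that is in view belongs to the job. What is shaped like the green_lube but red is not meant.

How it is judged:
At the end, for the whole second after the job is handed in: Lubes, jar and clamp pad upright (0.15 rad), each within 15 mm of its nest's centre and 4 mm of its floor; pulley axle at the bottom of both slots (3 mm in height, 4 mm across, 10 mm along, 0.1 rad); all released and at rest; bystanders within 30 mm of their starts (x of yellow_lube in the frame of orange_tray between 0.025 and 0.055 m and y of yellow_lube in the frame of orange_tray between -0.015 and 0.015 m and z of yellow_lube in the frame of orange_tray between 0.002 and 0.01 m and angle between each of yellow_lube, jar, green_lube, clamp_pad's own z axis and vertical below 0.15 rad and x of jar in the frame of orange_tray between -0.049 and -0.019 m and y of jar in the frame of orange_tray between -0.015 and 0.015 m and z of jar in the frame of orange_tray between 0.002 and 0.01 m and x of green_lube in the frame of blue_carrier between 0.047 and 0.077 m and y of green_lube in the frame of blue_carrier between -0.055 and -0.025 m and z of green_lube in the frame of blue_carrier between 0.002 and 0.01 m and x of clamp_pad in the frame of blue_carrier between 0.047 and 0.077 m and y of clamp_pad in the frame of blue_carrier between 0.016 and 0.046 m and z of clamp_pad in the frame of blue_carrier between 0.002 and 0.01 m and x of pulley in the frame of blue_carrier between -0.066 and -0.058 m and y of pulley in the frame of blue_carrier between -0.01 and 0.01 m and z of pulley in the frame of blue_carrier between 0.033 and 0.039 m and angle between the x axis of pulley and the y axis of blue_carrier, either way round below 0.1 rad and linear speed of each of yellow_lube, green_lube, jar, clamp_pad, pulley below 0.02 m/s and contact force between the fingers and yellow_lube below 0.05 N and contact force between the fingers and green_lube below 0.05 N and contact force between the fingers and jar below 0.05 N and contact force between the fingers and clamp_pad below 0.05 N and contact force between the fingers and pulley below 0.05 N and distance of each of patch_tin, tyre_lever from where it was at the start of the episode below 0.03 m); the robot touches nothing.
It fails at once if the patch tin is pushed more than 30 mm away (distance of patch_tin from where it was at the start of the episode above 0.03 m).
It fails at once if the tyre lever is pushed more than 30 mm away (distance of tyre_lever from where it was at the start of the episode above 0.03 m).
It also fails if it takes over 134 s, if anything falls off the work surface, if the arm or the gripper's body presses on something with over 40 N, if the wrist force passes 120 N, or if a joint passes its speed limit or range.

### The arm

A 6-joint arm with a two-finger parallel gripper is mounted at the origin on the work surface. World frame = base frame: x ahead of the robot, y to its left, z up, the work surface at z = 0. Lengths are in m, angles in rad, forces in N, time in s.
With the tool pointing down it reaches from about 0.35 to 0.875 m from the base axis. Payload 15.5 kg.
Tool frame: the origin (TCP) lies between the finger pads; the fingertips stand 25 mm ahead of it and the grasp point (between the pads) lies 6 mm ahead of it; z points along the fingers, x is the direction in which the jaws open and shut, and the axes are right-handed (so a half turn about z gives the same grasp; the last joint's range is limited). The gripper opens to 85 mm and grips with 20 to 120 N. Pads are 22 mm wide; open, the fingers measure 114 mm over their backs; the gripper's body (76 mm by 85 mm) begins 54 mm behind the grasp point. The pads swing forward as they close: fully open they stand 13 mm farther back than shut.
Start: joints at [1.23, 0.494, 1.345, -0, 1.302, -0.096], TCP at [0.151, 0.606, 0.256] pointing down, gripper open.
Joint ranges: [-2.91, 2.91], [-0.82, 2.16], [0.22, 2.67], [-1.22, 4.37], [0.12, 2.79], [-3.08, 3.08]. Speed limits (rad/s): [1.89, 1.89, 2.57, 3.01, 3.01, 3.01].

### API

Orientations are given as a unit quaternion [x, y, z, w].
In Python, from cell import monitor, optics, sign_off gives the robot as it stands. The module is installed in compiled form; this text tells all that it offers.
- The arm moves only by the tool servo_tool, never from a script. Its argument "increments" is a list of rows, each a list of 7 numbers: the shift along the tool's x, y, z in cm, then the turn, a rotation vector about the tool's x, y, z in degrees, then the gripper command: -1 is shut, 1 is fully open, values between are in proportion. In form: [[tx, ty, tz, rx, ry, rz, fingers], ...]. A call has exactly 8 rows; each row shifts and turns the commanded pose from where the row before left it, along the tool's axes as they then stand; what a row does not reach is not made up. A row lasts 1/12 s, in which the tool goes at most 41.7 mm and 7.16 degrees, less where a joint would pass 70% of its speed; a pose out of reach is approached as far as the arm can. A call is refused whole if a number of a shift passes 4.17 or a number of a turn 7.16, either way. A call with a gripper value outside its range is refused whole. The fingers move at their own pace and stop on an object; the grip force is fixed at half the most. Time passes only in rows, so rows that do not move let the fingers close, or fill a call up. It gives the time, the measured TCP pose, the force and the opening at its end, in the units of the state.
- monitor.observe(): the state, without advancing time (a new reading comes with each control period).
- optics.read_camera(name): name is "scene" or "side" or "wrist"; returns the picture (384x512x3 uint8, red, green, blue); there is no depth.
- optics.get_calibration(name): a dict with "vfov" (degrees; the focal length in pixels is half the picture's height over the tangent of half this angle, whatever the lens; pixels are square), "cx", "cy" (the principal point, pixels), "extrinsics" (4x4, takes a point from camera to world coordinates); the wrist camera has in their place "hand_eye" (4x4, takes a point from camera to tool coordinates, whose origin is the TCP and whose axes are the tool frame's). Camera axes: x right, y up, looking along -z (the intrinsics and any distortion apply to the point x, -y, -z); pixel columns grow to the right and rows downward; lengths in m; the calibration is good to about 2 mm. A picture is of the moment at which its call begins: read the wrist's pose just before it. get_calibration takes no time and is no camera call.
- sign_off(): hands the job in, once; it reports no verdict.
The state is a dict: "time": time; "q": joint angles; "joint_vel": joint speeds; "joint_efforts": joint torques, N m; "ee_pos": TCP position; "ee_rot": TCP orientation; "contact_force": force on the tool from outside, world axes, zero at the start; "moment": the same for the moment, N m; "opening": finger opening in m.
Only numpy, scipy, OpenCV 4.12 (cv2) and the standard library are available. Lean on these libraries where they do the work, as an engineer would, in place of code of your own. Each camera call takes 0.05 s, during which the arm holds its last target. There are 200 camera calls.

## Working session

There is one attempt and no reset: what is moved stays moved. The work goes in short steps, Python scripts to look and compute and a tool call to move; the robot and the scene stay as the last step left them, time stands still between calls to the robot, and variables do not carry over. Pictures are saved under pics/ and viewed, about 12 in all and at most 16, crops included, and the job is handed in when it is done.

Besides the shell and the picture viewer there is one more tool, called after "Emit:" in YAML: its name, and indented under it one key for each argument. servo_tool: Moves the arm, as the interface text tells. Its arguments: {"type":"object","properties":{"increments":{"type":"array"}},"required":["increments"]}

```bash
mkdir -p pics; python3 - <<'E'
from cell import monitor, optics
import cv2,numpy as np
np.set_printoptions(precision=4,suppress=True)
print(monitor.observe())
for n in ["scene","side","wrist"]:
    print(n,optics.get_calibration(n))
    cv2.imwrite(f"pics/{n}0.png",optics.read_camera(n)[:,:,::-1])
E
```

```text
{'time': 0.0, 'q': array([ 1.2305,  0.4942,  1.3462,  0.    ,  1.3025, -0.0955]), 'joint_vel': array([ 0.0011, -0.0018, -0.0008, -0.0001,  0.0004,  0.0007]), 'joint_efforts': array([ -0.0047, -88.2174, -38.3855,  -0.0006,   0.0104,  -0.    ]), 'ee_pos': array([0.1514, 0.606 , 0.2557]), 'ee_rot': array([ 0.7882,  0.6155, -0.0005,  0.0003]), 'contact_force': array([-0.0087,  0.7824, -0.6044]), 'moment': array([-0.0272,  0.0246, -0.0061]), 'opening': 0.08523810656551982}
scene {'vfov': 51.01374733850401, 'cx': 249.93629059072413, 'cy': 193.202923580497, 'extrinsics': array([[ 0.4831, -0.7585,  0.4373,  0.925 ],
       [ 0.8754,  0.4107, -0.2549, -0.2309],
       [ 0.0138,  0.506 ,  0.8624,  0.7985],
       [ 0.    ,  0.    ,  0.    ,  1.    ]])}
side {'vfov': 57.23368941833932, 'cx': 254.4641749055233, 'cy': 188.87038499029046, 'extrinsics': array([[ 0.9963,  0.0603, -0.0605,  0.4652],
       [-0.0844,  0.5861, -0.8058, -0.7513],
       [-0.0132,  0.808 ,  0.589 ,  0.5945],
       [ 0.    ,  0.    ,  0.    ,  1.    ]])}
wrist {'vfov': 67.12352666316553, 'cx': 255.4697541793151, 'cy': 192.69415127439734, 'hand_eye': array([[ 1.    ,  0.0002, -0.    ,  0.0007],
       [ 0.0002, -0.961 , -0.2765, -0.0696],
       [-0.0001,  0.2765, -0.961 , -0.1183],
       [ 0.    ,  0.    ,  0.    ,  1.    ]])}
```

View pics/scene0.png

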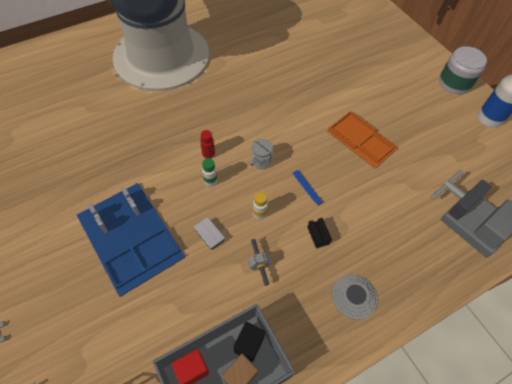

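View pics/side0.png

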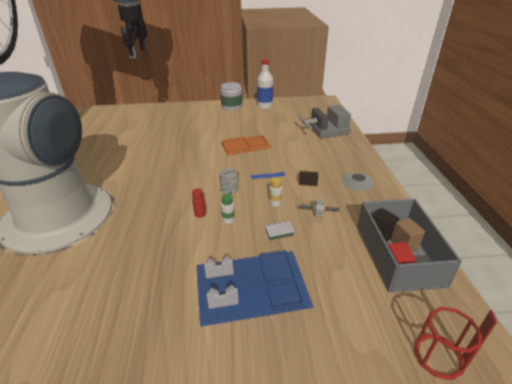

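```bash
cat > h.py <<'E'
import numpy as np,cv2
from cell import optics,monitor
from scipy.spatial.transform import Rotation as R
np.set_printoptions(precision=4,suppress=True)
def cam(n,st=None):
    c=optics.get_calibration(n); f=192/np.tan(np.radians(c['vfov']/2))
    if n=='wrist':
        T=np.eye(4); T[:3,:3]=R.from_quat(st['ee_rot']).as_matrix(); T[:3,3]=st['ee_pos']
        E=T@c['hand_eye']
    else: E=c['extrinsics']
    return f,c['cx'],c['cy'],E
def ray(C,p):
    f,cx,cy,E=C; p=np.asarray(p,float)
    d=np.array([(p[0]-cx)/f,-(p[1]-cy)/f,-1.]); return E[:3,3],E[:3,:3]@d
def onz(C,p,z):
    o,d=ray(C,p); return o+d*(z-o[2])/d[2]
def tri(C1,p1,C2,p2):
    o1,d1=ray(C1,p1);o2,d2=ray(C2,p2)
    d1=d1/np.linalg.norm(d1);d2=d2/np.linalg.norm(d2)
    s=np.linalg.lstsq(np.c_[d1,-d2],o2-o1,rcond=None)[0]
    a=o1+d1*s[0];b=o2+d2*s[1]; return (a+b)/2,np.linalg.norm(a-b)
def proj(C,P):
    f,cx,cy,E=C; q=E[:3,:3].T@(np.asarray(P)-E[:3,3]); return np.array([cx-f*q[0]/q[2],cy+f*q[1]/q[2]])
def mask(im,lo,hi,roi=None):
    h=cv2.cvtColor(im,cv2.COLOR_RGB2HSV); m=cv2.inRange(h,np.array(lo),np.array(hi))
    if roi: k=np.zeros_like(m); x0,y0,x1,y1=roi; k[y0:y1,x0:x1]=1; m*=k
    return m
def big(m):
    cs=cv2.findContours(m,cv2.RETR_EXTERNAL,cv2.CHAIN_APPROX_NONE)[0]
    return max(cs,key=cv2.contourArea) if cs else None
def cen(c):
    M=cv2.moments(c); return np.array([M['m10']/M['m00'],M['m01']/M['m00']])
E
python3 - <<'E'
from h import *
S=cv2.imread('pics/scene0.png')[:,:,::-1].copy();D=cv2.imread('pics/side0.png')[:,:,::-1].copy()
CS,CD=cam('scene'),cam('side')
def both(name,lo,hi,rs,rd):
    a=big(mask(S,lo,hi,rs));b=big(mask(D,lo,hi,rd))
    print(name,cen(a),cv2.contourArea(a),cen(b),cv2.contourArea(b),*tri(CS,cen(a),CD,cen(b)))
    return a,b
both('greencap',(50,90,30),(90,255,255),(195,150,225,172),(215,185,240,208))
both('yellowcap',(20,130,120),(32,255,255),(248,185,275,203),(265,175,290,190))
a,b=both('black',(0,0,0),(180,255,60),(300,210,340,250),(295,165,325,190))
for q,C in((a,CS),(b,CD)): print(np.array([onz(C,p,.03)[:2] for p in cv2.boxPoints(cv2.minAreaRect(q))]))
a,b=both('orange',(5,180,80),(16,255,255),(320,100,405,175),(210,125,280,165))
for q,C in((a,CS),(b,CD)): print(np.array([onz(C,p,.006)[:2] for p in cv2.boxPoints(cv2.minAreaRect(q))]), cv2.approxPolyDP(q,4,True)[:,0].tolist(),[onz(C,p,.006)[:2].round(3).tolist() for p in cv2.approxPolyDP(q,4,True)[:,0]])
a,b=both('blue',(100,120,30),(125,255,255),(70,180,190,295),(190,245,315,325))
for q,C in((a,CS),(b,CD)): print([onz(C,p,.006)[:2].round(3).tolist() for p in cv2.approxPolyDP(q,5,True)[:,0]])
x=np.hstack([cv2.resize(S[120:300,70:345],None,fx=1.45,fy=1.45*1.6,interpolation=2) ,cv2.resize(D[150:320,190:350],(390,418),interpolation=2)])
x=np.vstack([cv2.resize(S[120:300,180:345],(660,600),interpolation=2)])
cv2.imwrite('pics/z1.png',x[:,:,::-1])
cv2.imwrite('pics/z2.png',cv2.resize(D[155:315,190:350],(600,600),interpolation=2)[:,:,::-1])
E
```

```text
greencap [208.0816 164.4286] 98.0 [226.5685 198.8988] 56.0 [ 0.4467 -0.0606  0.0654] 0.0027744879070955445
yellowcap [260.1931 197.2558] 101.0 [275.5397 182.0556] 63.0 [ 0.5752 -0.002   0.0668] 0.004813453488696769
black [319.3085 232.7672] 403.0 [307.9779 178.0529] 135.5 [0.6845 0.0841 0.0122] 0.0022513207562465144
[[0.6559 0.0654]
 [0.6585 0.1041]
 [0.7189 0.0906]
 [0.7158 0.0534]]
[[0.6499 0.0372]
 [0.6626 0.0902]
 [0.7074 0.0784]
 [0.693  0.0263]]Traceback (most recent call last):
  File "<stdin>", line 12, in <module>
  File "<stdin>", line 6, in both
  File "h.py", line 32, in cen
    M=cv2.moments(c); return np.array([M['m10']/M['m00'],M['m01']/M['m00']])
                                       ~~~~~~~~^~~~~~~~~
ZeroDivisionError: float division by zero
```

```bash
python3 - <<'E'
from h import *
S=cv2.imread('pics/scene0.png')[:,:,::-1].copy();D=cv2.imread('pics/side0.png')[:,:,::-1].copy()
CS,CD=cam('scene'),cam('side')
hs=cv2.cvtColor(S,cv2.COLOR_RGB2HSV); hd=cv2.cvtColor(D,cv2.COLOR_RGB2HSV)
print(hs[128,358],hs[145,375],hd[147,238],hs[240,130],hd[290,240])
def both(name,lo,hi,rs,rd,z):
    for im,r,C in((S,rs,CS),(D,rd,CD)):
        a=big(mask(im,lo,hi,r)); ap=cv2.approxPolyDP(a,5,True)[:,0]
        print(name,cen(a),cv2.contourArea(a),onz(C,cen(a),z),ap.tolist(),[onz(C,p,z)[:2].round(3).tolist() for p in ap])
both('orange',(4,195,80),(12,255,255),(320,100,405,175),(210,125,280,165),.006)
both('blue',(100,120,30),(125,255,255),(70,180,190,295),(190,245,315,325),.006)
both('lever',(100,150,50),(125,255,255),(285,165,330,210),(245,165,290,185),.008)
for p in[(260,262),(250,240),(269,284)]: print('pulley',onz(CS,p,.022))
for p in[(319,208),(300,207),(338,210)]: print('pulleyD',onz(CD,p,.022))
print('jar top',onz(CS,(261,146),.058),onz(CD,(230,173),.058))
cv2.imwrite('pics/z1.png',cv2.resize(S[120:300,180:345],(660,600),interpolation=2)[:,:,::-1])
E
```

```text
[ 12 204 166] [ 12 204 166] [ 12 167 170] [108 158 108] [108 122 113]
orange [362.0472 138.6647] 1662.0 [0.5183 0.3252 0.006 ] [[330, 127], [374, 166], [396, 147], [351, 112]] [[0.449, 0.276], [0.598, 0.3], [0.579, 0.383], [0.434, 0.353]]Traceback (most recent call last):
  File "<stdin>", line 10, in <module>
  File "<stdin>", line 8, in both
cv2.error: OpenCV(4.12.0) /io/opencv/modules/imgproc/src/approx.cpp:690: error: (-215:Assertion failed) npoints >= 0 && (depth == CV_32S || depth == CV_32F) in function 'approxPolyDP'
```

```bash
python3 - <<'E'
from h import *
S=cv2.imread('pics/scene0.png')[:,:,::-1].copy();D=cv2.imread('pics/side0.png')[:,:,::-1].copy()
CS,CD=cam('scene'),cam('side')
def both(name,lo,hi,rs,rd,z,lo2=None):
    for im,r,C,l in((S,rs,CS,lo),(D,rd,CD,lo2 or lo)):
        a=big(mask(im,l,hi,r)); ap=cv2.approxPolyDP(a,5,True)[:,0]
        print(name,cen(a),cv2.contourArea(a),onz(C,cen(a),z),ap.tolist(),[onz(C,p,z)[:2].round(3).tolist() for p in ap])
both('orange',(4,195,80),(12,255,255),(320,100,405,175),(210,125,280,165),.006,(8,155,80))
both('blue',(100,100,30),(125,255,255),(70,180,190,295),(190,245,315,325),.006)
both('lever',(100,120,50),(125,255,255),(285,165,330,210),(245,165,290,185),.008)
for p in[(260,262),(250,240),(269,284)]: print('pulley',onz(CS,p,.022))
for p in[(319,208),(300,207),(338,210)]: print('pulleyD',onz(CD,p,.022))
print('jar top',onz(CS,(261,146),.058),onz(CD,(230,173),.058))
cv2.imwrite('pics/z1.png',cv2.resize(S[120:300,180:345],(660,600),interpolation=2)[:,:,::-1])
E
```

```text
orange [362.0472 138.6647] 1662.0 [0.5183 0.3252 0.006 ] [[330, 127], [374, 166], [396, 147], [351, 112]] [[0.449, 0.276], [0.598, 0.3], [0.579, 0.383], [0.434, 0.353]]
orange [244.466 144.333] 522.5 [0.5134 0.3164 0.006 ] [[269, 146], [262, 136], [222, 142], [229, 154]] [[0.596, 0.296], [0.58, 0.371], [0.437, 0.342], [0.459, 0.257]]
blue [130.5053 240.0397] 5929.5 [ 0.5034 -0.2761  0.006 ] [[137, 184], [127, 189], [137, 216], [121, 192], [94, 206], [106, 233], [88, 209], [78, 214], [119, 294], [183, 257]] [[0.378, -0.214], [0.38, -0.239], [0.456, -0.243], [0.381, -0.253], [0.387, -0.318], [0.463, -0.316], [0.388, -0.332], [0.389, -0.355], [0.602, -0.337], [0.592, -0.194]]
blue [252.9655 289.2276] 5436.5 [ 0.4933 -0.2923  0.006 ] [[292, 254], [234, 261], [232, 276], [205, 279], [198, 266], [201, 324], [311, 306]] [[0.589, -0.204], [0.458, -0.212], [0.452, -0.254], [0.395, -0.257], [0.378, -0.219], [0.39, -0.362], [0.602, -0.343]]
lever [306.9965 187.0176] 189.5 [0.5723 0.1263 0.008 ] [[294, 172], [321, 202]] [[0.523, 0.122], [0.621, 0.132]]
lever [275.6667 174.2222] 3.0 [0.5949 0.1188 0.008 ] [[283, 174], [252, 176]] [[0.617, 0.118], [0.524, 0.117]]
pulley [ 0.6831 -0.0619  0.022 ]
pulley [ 0.6309 -0.0563  0.022 ]
pulley [ 0.7315 -0.0689  0.022 ]
pulleyD [ 0.6814 -0.0678  0.022 ]
pulleyD [ 0.6339 -0.059   0.022 ]
pulleyD [ 0.7274 -0.0806  0.022 ]
jar top [0.4518 0.0708 0.058 ] [0.4593 0.0638 0.058 ]
```

View pics/z1.png

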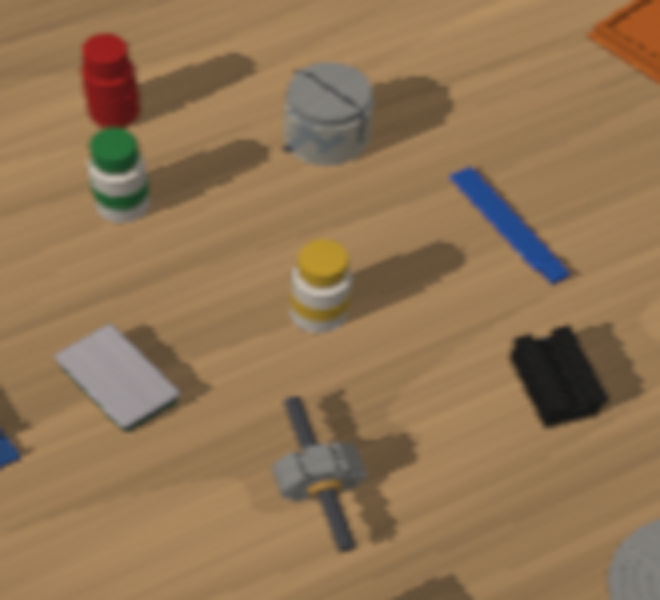

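Emit:
servo_tool:
  increments:
    - [-2,2.9,-0.4,0,0,0,1]
    - [-2,2.9,-0.4,0,0,0,1]
    - [-2,2.9,-0.4,0,0,0,1]
    - [-2,2.9,-0.4,0,0,0,1]
    - [-2,2.9,-0.4,0,0,0,1]
    - [-2,2.9,-0.4,0,0,0,1]
    - [-2,2.9,-0.4,0,0,0,1]
    - [-2,2.9,-0.4,0,0,0,1]

```text
time: 0.82
ee_pos: [0.3385, 0.3934, 0.2884]
ee_rot: [0.788, 0.616, -0.0, 0.0]
contact_force: [0.6, 0.5, 0.2]
opening: 0.0856
```

Emit:
servo_tool:
  increments:
    - [-2,2.9,-0.4,0,0,0,1]
    - [-2,2.9,-0.4,0,0,0,1]
    - [-2,2.9,-0.4,0,0,0,1]
    - [-2,2.9,-0.4,0,0,0,1]
    - [0,0,0,0,0,0,1]
    - [0,0,0,0,0,0,1]
    - [0,0,0,0,0,0,1]
    - [0,0,0,0,0,0,1]

```text
time: 1.48
ee_pos: [0.4302, 0.2897, 0.3041]
ee_rot: [0.788, 0.616, -0.0, -0.0]
contact_force: [-0.5, 0.2, -0.1]
opening: 0.0856
```

```bash
cat >> h.py <<'E'
def shot(name):
    st=monitor.observe(); im=optics.read_camera('wrist'); cv2.imwrite(f'pics/{name}.png',im[:,:,::-1]); np.savez(f'pics/{name}.npz',p=st['ee_pos'],r=st['ee_rot'])
    jy=np.degrees(np.arctan2(*R.from_quat(st['ee_rot']).as_matrix()[[1,0],0])); print(st['time'],st['ee_pos'],'jaw',jy,st['opening'])
    return im,cam('wrist',st)
def load(name):
    z=np.load(f'pics/{name}.npz'); return cv2.imread(f'pics/{name}.png')[:,:,::-1].copy(),cam('wrist',{'ee_pos':z['p'],'ee_rot':z['r']})
def go(x,y,z,jaw=None):
    st=monitor.observe(); M=R.from_quat(st['ee_rot']).as_matrix(); j=np.degrees(np.arctan2(M[1,0],M[0,0]))
    d=M.T@(np.array([x,y,z])-st['ee_pos'])*100
    print('at',st['ee_pos'],'jaw',j.round(1),'tilt',np.degrees(np.arccos(-M[2,2])).round(2),'shift cm',d.round(2),'F',st['contact_force'],'op',round(st['opening'],4),'t',round(st['time'],2), 'q6',st['q'][5].round(2))
    if jaw is not None:
        t=(j-jaw+90)%180-90; a=np.radians(t); print('turn rz',round(t,2),'shift in turned axes',(R.from_euler('z',-a).as_matrix()@d).round(2))
E
python3 - <<'E'
from h import *
shot('w1')
E
```

```text
1.4833 [0.4302 0.2897 0.3041] jaw 76.02275539856522 0.08555549059750621
```

View pics/w1.png

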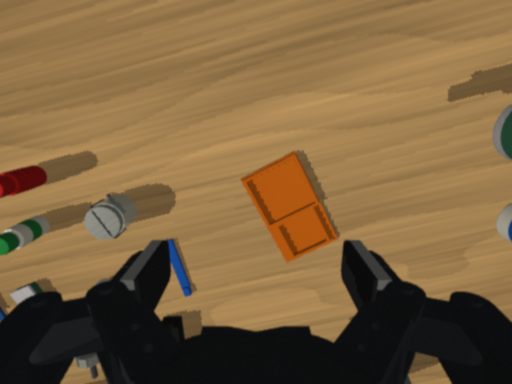

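```bash
python3 - <<'E'
from h import *
im,C=load('w1'); 
a=big(mask(im,(4,180,70),(16,255,255),(230,140,350,275)))
b=cv2.boxPoints(cv2.minAreaRect(a)); print(b)
P=np.array([onz(C,p,.008)[:2] for p in b]); print(P,P.mean(0),[np.linalg.norm(P[i]-P[i-1]) for i in range(4)])
e=[(P[i]-P[i-1]) for i in range(4)]; print([np.degrees(np.arctan2(v[1],v[0])) for v in e])
print('jar lid',onz(C,(104,222),.058)); print('green cap',onz(C,(8,242),.076),'red',onz(C,(5,186),.076))
for n,p in (('jar',(.4518,.0708,.058)),('lube',(.4467,-.06,.076))): print(n,proj(C,p))
E
```

```text
[[240.     178.    ]
 [294.4001 150.8   ]
 [338.0001 238.    ]
 [283.6    265.2   ]]
[[0.451  0.2618]
 [0.4313 0.3475]
 [0.5808 0.3856]
 [0.6067 0.293 ]] [0.5175 0.322 ] [np.float64(0.15876544641657298), np.float64(0.08796360154226797), np.float64(0.15425010951844662), np.float64(0.09616270171016378)]
[np.float64(-168.68231934781292), np.float64(102.98180641516515), np.float64(14.275933223999703), np.float64(-74.3433429322943)]
jar lid [0.4549 0.0736 0.058 ]
green cap [ 0.4462 -0.0475  0.076 ] red [ 0.3761 -0.0155  0.076 ]
jar [101.1466 220.3846]
lube [ -0.504  244.4152]
```

Emit:
servo_tool:
  increments:
    - [-2.57,0.94,2.3,0,0,0,1]
    - [-2.57,0.94,2.3,0,0,0,1]
    - [-2.57,0.94,2.3,0,0,0,1]
    - [-2.57,0.94,2.3,0,0,0,1]
    - [-2.57,0.94,2.3,0,0,0,1]
    - [-2.57,0.94,2.3,0,0,0,1]
    - [-2.57,0.94,2.3,0,0,0,1]
    - [-2.57,0.94,2.3,0,0,0,1]

```text
time: 2.2
ee_pos: [0.4538, 0.0712, 0.1194]
ee_rot: [0.788, 0.616, 0.0, 0.0]
contact_force: [1.9, -0.1, -0.3]
opening: 0.085
```

```bash
python3 - <<'E'
from h import *
shot('w2'); go(.453,.072,.036)
E
```

```text
2.2 [0.4538 0.0712 0.1194] jaw 76.0832858483285 0.08501192216037838
at [0.4529 0.0677 0.1161] jaw 76.0 tilt 0.2 shift cm [ 0.43 -0.07  8.01] F [-1.1043 -1.9792 -5.0878] op 0.0852 t 2.25 q6 -1.31
```

View pics/w2.png

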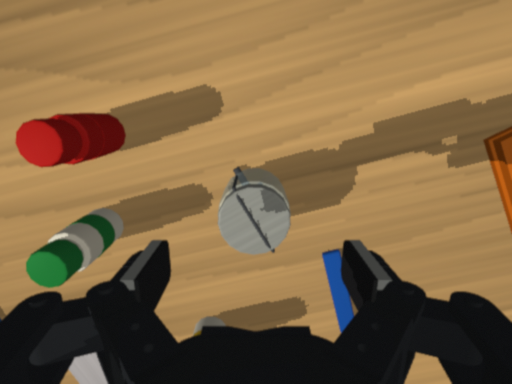

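```bash
python3 - <<'E'
from h import *
im,C=load('w2')
print('jar',onz(C,(255,220),.058))
for n,p in(('green',(55,266)),('red',(43,142))): print(n,onz(C,p,.076))
go(.453,.072,.036)
E
```

```text
jar [0.4548 0.0713 0.058 ]
green [ 0.4477 -0.0561  0.076 ]
red [ 0.3749 -0.0297  0.076 ]
at [0.4529 0.0677 0.1161] jaw 76.0 tilt 0.2 shift cm [ 0.43 -0.07  8.01] F [-1.1043 -1.9792 -5.0878] op 0.0852 t 2.25 q6 -1.31
```

Emit:
servo_tool:
  increments:
    - [0.13,0.03,2.67,0,0,0,1]
    - [0.13,0.03,2.67,0,0,0,1]
    - [0.13,0.03,2.67,0,0,0,1]
    - [0,0,0,0,0,0,1]
    - [0,0,0,0,0,0,-1]
    - [0,0,0,0,0,0,-1]
    - [0,0,0,0,0,0,-1]
    - [0,0,0,0,0,0,-1]

```text
time: 2.92
ee_pos: [0.4565, 0.0753, 0.042]
ee_rot: [0.788, 0.616, 0.001, 0.001]
contact_force: [-2.7, 2.7, 10.4]
opening: 0.0503
```

Emit:
servo_tool:
  increments:
    - [0,0,0,0,0,0,-1]
    - [0,0,0,0,0,0,-1]
    - [0,0,0,0,0,0,-1]
    - [0,0,0,0,0,0,-1]
    - [0,0,-0.5,0,0,0,-1]
    - [0,0,-1.5,0,0,0,-1]
    - [0,0,-2,0,0,0,-1]
    - [0,0,-2,0,0,0,-1]

```text
time: 3.58
ee_pos: [0.4558, 0.0751, 0.1019]
ee_rot: [0.788, 0.616, 0.0, 0.0]
contact_force: [-0.6, -0.1, -1.6]
opening: 0.0507
```

```bash
python3 - <<'E'
from h import *
go(.484,.315,.12)
E
```

```text
at [0.4558 0.0751 0.1019] jaw 76.0 tilt 0.03 shift cm [23.96 -3.07 -1.81] F [-0.5735 -0.1062 -1.5793] op 0.0507 t 3.58 q6 -1.29
```

Emit:
servo_tool:
  increments:
    - [3.42,-0.44,-0.26,0,0,0,-1]
    - [3.42,-0.44,-0.26,0,0,0,-1]
    - [3.42,-0.44,-0.26,0,0,0,-1]
    - [3.42,-0.44,-0.26,0,0,0,-1]
    - [3.42,-0.44,-0.26,0,0,0,-1]
    - [3.42,-0.44,-0.26,0,0,0,-1]
    - [3.42,-0.44,-0.26,0,0,0,-1]
    - [0,0,0,0,0,0,-1]

```text
time: 4.25
ee_pos: [0.4852, 0.3205, 0.1207]
ee_rot: [0.787, 0.617, 0.003, 0.0]
contact_force: [-1.8, -0.9, -0.1]
opening: 0.051
```

```bash
python3 - <<'E'
from h import *
im,C=shot('w3'); go(.484,.315,.05)
E
```

```text
4.25 [0.4852 0.3205 0.1207] jaw 76.14130558234345 0.05095562566713382
at [0.4844 0.3178 0.12  ] jaw 76.2 tilt 0.19 shift cm [-0.3   0.01  7.  ] F [ 0.4031 -1.7154 -1.3771] op 0.0508 t 4.3 q6 -0.85
```

View pics/w3.png

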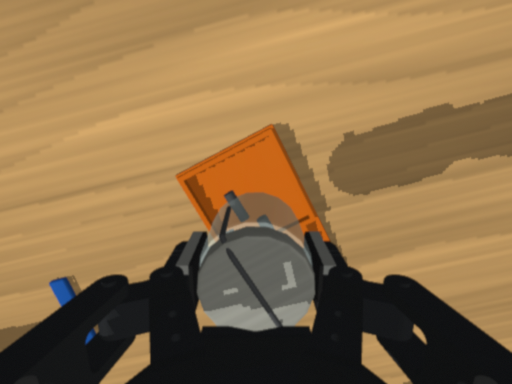

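```bash
python3 - <<'E'
from h import *
im,C=load('w3')
for z in(.006,.014):
  a,b=onz(C,(178,177),z)[:2],onz(C,(273,125),z)[:2]; print(a,b,np.linalg.norm(a-b),np.degrees(np.arctan2(*(b-a)[::-1]))-90)
  n=np.array([(b-a)[1],-(b-a)[0]])/np.linalg.norm(b-a); m=(a+b)/2; print('nest',m+n*.044, 'small',m+n*.118)
E
```

```text
[0.4549 0.2635] [0.433  0.3488] 0.0880773976767167 14.419482683564993
nest [0.4865 0.3171] small [0.5582 0.3355]
[0.4536 0.266 ] [0.4324 0.3484] 0.08504983405278824 14.41948268356498
nest [0.4856 0.3182] small [0.5573 0.3366]
```

Emit:
servo_tool:
  increments:
    - [0,0.03,2,0,0,0,-1]
    - [0,0.03,2,0,0,0,-1]
    - [0,0.03,2,0,0,0,-1]
    - [0,0,1.1,0,0,0,-1]
    - [0,0,0,0,0,0,-1]
    - [0,0,0,0,0,0,-1]
    - [0,0,0,0,0,0,1]
    - [0,0,0,0,0,0,1]

```text
time: 4.97
ee_pos: [0.4853, 0.3145, 0.0483]
ee_rot: [0.788, 0.615, 0.001, 0.0]
contact_force: [-0.2, -0.3, 0.5]
opening: 0.0725
```

Emit:
servo_tool:
  increments:
    - [0,0,0,0,0,0,1]
    - [0,0,0,0,0,0,1]
    - [0,0,0,0,0,0,1]
    - [0,0,-1,0,0,0,1]
    - [0,0,-3,0,0,0,1]
    - [0,0,-3.5,0,0,0,1]
    - [0,0,-3.5,0,0,0,1]
    - [0,0,0,0,0,0,1]

```text
time: 5.63
ee_pos: [0.4873, 0.3159, 0.1643]
ee_rot: [0.788, 0.616, 0.004, 0.001]
contact_force: [2.0, 1.2, 1.7]
opening: 0.0855
```

```bash
python3 - <<'E'
from h import *
shot('w4'); go(.575,0,.16,90)
E
```

```text
5.6333 [0.4873 0.3159 0.1643] jaw 75.98247476773605 0.08549173875166644
at [0.4865 0.3155 0.1616] jaw 76.0 tilt 0.38 shift cm [-28.46  16.23   0.12] F [ 0.4206 -0.4823 -1.7215] op 0.0856 t 5.68 q6 -0.85
turn rz -14.02 shift in turned axes [-31.55   8.85   0.12]
```

View pics/w4.png

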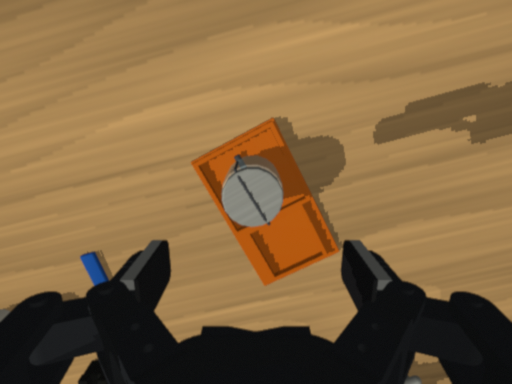

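Emit:
servo_tool:
  increments:
    - [-3.56,2.03,0,0,0,0,1]
    - [-3.56,2.03,0,0,0,0,1]
    - [-3.56,2.03,0,0,0,0,1]
    - [-3.56,2.03,0,0,0,0,1]
    - [-3.56,2.03,0,0,0,0,1]
    - [-3.56,2.03,0,0,0,0,1]
    - [-3.56,2.03,0,0,0,0,1]
    - [-3.56,2.03,0,0,0,0,1]

```text
time: 6.35
ee_pos: [0.5732, -0.0031, 0.1573]
ee_rot: [0.788, 0.615, -0.0, -0.0]
contact_force: [1.2, 0.2, -0.7]
opening: 0.0854
```

```bash
python3 - <<'E'
from h import *
im,C=load('w4')
P=np.array([onz(C,p,.01)[:2] for p in((193,162),(273,119),(340,250),(268,283))]); c=P.mean(0)
x=(P[2]+P[3]-P[0]-P[1]); a=np.arctan2(x[1],x[0]); print('tray',c,np.degrees(a),P)
u=np.array([np.cos(a),np.sin(a)]);v=np.array([-u[1],u[0]]); j=onz(C,(252,196),.064)[:2]; print('jar local',(j-c)@u,(j-c)@v,'small nest',c+.04*u)
monitor.observe()
im,C=shot('w5'); im,C=shot('w5')
h=mask(im,(20,130,100),(32,255,255)); k=cv2.morphologyEx(h,cv2.MORPH_OPEN,np.ones((3,3)))
for c in cv2.findContours(k,0,1)[0]:
    if cv2.contourArea(c)>80: print(cen(c),cv2.contourArea(c),onz(C,cen(c),.076))
go(.575,-.002,.04)
E
```

```text
tray [0.5162 0.3254] 14.68481598295202 [[0.4533 0.2649]
 [0.4332 0.3476]
 [0.5793 0.3855]
 [0.5992 0.3036]]
jar local -0.034034247618181836 -0.0014878413267737035 small nest [0.5549 0.3355]
6.35 [ 0.5732 -0.0031  0.1573] jaw 75.97379112888322 0.08541647783198607
6.4 [ 0.5757 -0.0095  0.1575] jaw 75.82122355348987 0.0851042723590722
[261.9805 207.8036] 984.5 [ 0.5765 -0.0042  0.076 ]
at [ 0.5748 -0.0063  0.1574] jaw 75.7 tilt 0.08 shift cm [ 0.44 -0.1  11.74] F [-0.7374  1.3608 -0.0186] op 0.0857 t 6.45 q6 -1.44
```

Emit:
servo_tool:
  increments:
    - [0.06,0.03,2.9,0,0,0,1]
    - [0.06,0.03,2.9,0,0,0,1]
    - [0.06,0.03,2.9,0,0,0,1]
    - [0.06,0.03,2.9,0,0,0,1]
    - [0,0,0,0,0,0,-1]
    - [0,0,0,0,0,0,-1]
    - [0,0,0,0,0,0,-1]
    - [0,0,0,0,0,0,-1]

```text
time: 7.12
ee_pos: [0.5761, 0.0009, 0.0432]
ee_rot: [0.788, 0.616, 0.001, 0.001]
contact_force: [-0.6, -1.2, 0.8]
opening: 0.0387
```

Emit:
servo_tool:
  increments:
    - [0,0,0,0,0,0,-1]
    - [0,0,0,0,0,0,-1]
    - [0,0,0,0,0,0,-1]
    - [0,0,0,0,0,0,-1]
    - [0,0,-1,0,0,0,-1]
    - [0,0,-3,0,0,0,-1]
    - [0,0,-3,0,0,0,-1]
    - [0,0,-3,0,0,0,-1]

```text
time: 7.78
ee_pos: [0.575, 0.001, 0.144]
ee_rot: [0.788, 0.616, 0.0, 0.0]
contact_force: [1.0, 0.3, -0.6]
opening: 0.0311
```

```bash
python3 - <<'E'
from h import *
go(.555,.335,.16)
E
```

```text
at [0.575 0.001 0.144] jaw 76.0 tilt 0.04 shift cm [ 31.92 -10.04  -1.6 ] F [ 0.9941  0.3002 -0.604 ] op 0.0311 t 7.78 q6 -1.43
```

Emit:
servo_tool:
  increments:
    - [3.55,-1.12,-0.18,0,0,0,-1]
    - [3.55,-1.12,-0.18,0,0,0,-1]
    - [3.55,-1.12,-0.18,0,0,0,-1]
    - [3.55,-1.12,-0.18,0,0,0,-1]
    - [3.55,-1.12,-0.18,0,0,0,-1]
    - [3.55,-1.12,-0.18,0,0,0,-1]
    - [3.55,-1.12,-0.18,0,0,0,-1]
    - [3.55,-1.12,-0.18,0,0,0,-1]

```text
time: 8.45
ee_pos: [0.5567, 0.3001, 0.1577]
ee_rot: [0.788, 0.616, 0.001, 0.0]
contact_force: [0.9, -1.1, -0.1]
opening: 0.0308
```

Emit:
servo_tool:
  increments:
    - [3.55,-1.12,-0.18,0,0,0,-1]
    - [0,0,2,0,0,0,-1]
    - [0,0,2,0,0,0,-1]
    - [0,0,0,0,0,0,-1]
    - [0,0,0,0,0,0,-1]
    - [0,0,0,0,0,0,-1]
    - [0,0,0,0,0,0,-1]
    - [0,0,0,0,0,0,-1]

```text
time: 9.12
ee_pos: [0.5555, 0.3352, 0.119]
ee_rot: [0.788, 0.615, 0.001, 0.0]
contact_force: [-0.3, -0.1, 0.2]
opening: 0.0307
```

```bash
python3 - <<'E'
from h import *
go(.555,.335,.05)
E
```

```text
at [0.5555 0.3352 0.119 ] jaw 75.9 tilt 0.11 shift cm [-0.04 -0.05  6.9 ] F [-0.2544 -0.071   0.2127] op 0.0307 t 9.12 q6 -0.87
```

Emit:
servo_tool:
  increments:
    - [0,0,2.2,0,0,0,-1]
    - [0,0,2.2,0,0,0,-1]
    - [0,0,2.2,0,0,0,-1]
    - [0,0,0.4,0,0,0,-1]
    - [0,0,0,0,0,0,-1]
    - [0,0,0,0,0,0,-1]
    - [0,0,0,0,0,0,1]
    - [0,0,0,0,0,0,1]

```text
time: 9.78
ee_pos: [0.5551, 0.3353, 0.0482]
ee_rot: [0.788, 0.615, 0.0, 0.0]
contact_force: [-0.8, 0.5, 0.5]
opening: 0.0538
```

Emit:
servo_tool:
  increments:
    - [0,0,0,0,0,0,1]
    - [0,0,0,0,0,0,1]
    - [0,0,0,0,0,0,1]
    - [0,0,-1,0,0,0,1]
    - [0,0,-3,0,0,0,1]
    - [0,0,-3.5,0,0,0,1]
    - [0,0,-3.5,0,0,0,1]
    - [0,0,0,0,0,0,1]

```text
time: 10.45
ee_pos: [0.5575, 0.3367, 0.1652]
ee_rot: [0.788, 0.615, 0.005, 0.001]
contact_force: [1.6, 0.6, 1.5]
opening: 0.0849
```

```bash
python3 - <<'E'
from h import *
im,C=shot('w6')
k=cv2.morphologyEx(mask(im,(20,130,100),(32,255,255)),cv2.MORPH_OPEN,np.ones((3,3)))
for c in cv2.findContours(k,0,1)[0]:
    if cv2.contourArea(c)>80: print(cen(c),cv2.contourArea(c),onz(C,cen(c),.08))
go(.685,.08,.16,75)
E
```

```text
10.45 [0.5575 0.3367 0.1652] jaw 75.97849732224041 0.08493124750930142
[251.7528 207.5055] 962.0 [0.5581 0.335  0.08  ]
at [0.5566 0.3363 0.1623] jaw 76.0 tilt 0.41 shift cm [-21.75  18.66   0.23] F [ 0.2742  1.0529 -0.1529] op 0.0855 t 10.5 q6 -0.87
turn rz 0.98 shift in turned axes [-21.43  19.03   0.23]
```

Emit:
servo_tool:
  increments:
    - [-2.72,2.33,-0.2,0,0,0,1]
    - [-2.72,2.33,-0.2,0,0,0,1]
    - [-2.72,2.33,-0.2,0,0,0,1]
    - [-2.72,2.33,-0.2,0,0,0,1]
    - [-2.72,2.33,-0.2,0,0,0,1]
    - [-2.72,2.33,-0.2,0,0,0,1]
    - [-2.72,2.33,-0.2,0,0,0,1]
    - [-2.72,2.33,-0.2,0,0,0,1]

```text
time: 11.17
ee_pos: [0.6831, 0.0773, 0.1735]
ee_rot: [0.788, 0.615, -0.0, -0.0]
contact_force: [0.5, 1.4, 0.6]
opening: 0.0852
```

```bash
python3 - <<'E'
from h import *
optics.read_camera('wrist');optics.read_camera('wrist');im,C=shot('w7')
k=mask(im,(0,0,0),(180,255,70),(170,120,345,310))
for c in cv2.findContours(k,0,1)[0]:
    if cv2.contourArea(c)>300: 
        r=cv2.minAreaRect(c); print(r,onz(C,r[0],.03),[onz(C,p,.03)[:2].round(4).tolist() for p in cv2.boxPoints(r)])
E
```

```text
11.2667 [0.6849 0.0741 0.1736] jaw 75.73633146642436 0.08527605779433642
((261.6537780761719, 182.0367889404297), (59.291812896728516, 34.054786682128906), 87.51044464111328) [0.6821 0.0814 0.03  ] [[0.6519, 0.0718], [0.6582, 0.102], [0.7141, 0.0915], [0.7076, 0.0595]]
```

View pics/w7.png

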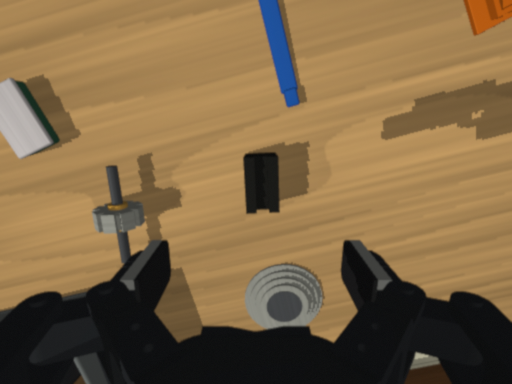

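```bash
python3 - <<'E'
from h import *
go(.684,.081,.032,78.5)
im,C=load('w7')
print('pulley',onz(C,(120,217),.033),'axle ends',onz(C,(111,168),.022),onz(C,(125,262),.022))
E
```

```text
at [0.6836 0.0765 0.1733] jaw 75.8 tilt 0.02 shift cm [ 0.45 -0.07 14.13] F [-0.3556  0.0981  0.1746] op 0.0855 t 11.32 q6 -1.3
turn rz -2.71 shift in turned axes [ 0.46 -0.04 14.13]
pulley [ 0.6814 -0.0578  0.033 ] axle ends [ 0.6356 -0.054   0.022 ] [ 0.7324 -0.0778  0.022 ]
```

Emit:
servo_tool:
  increments:
    - [0.1,0,2.8,0,0,-2.7,1]
    - [0.1,0,2.8,0,0,0,1]
    - [0.1,0,2.8,0,0,0,1]
    - [0.1,0,2.8,0,0,0,1]
    - [0.06,0,2.8,0,0,0,1]
    - [0,0,0.1,0,0,0,1]
    - [0,0,0,0,0,0,1]
    - [0,0,0,0,0,0,-1]

```text
time: 11.98
ee_pos: [0.6843, 0.0841, 0.034]
ee_rot: [0.773, 0.634, 0.0, 0.0]
contact_force: [1.4, 0.3, 0.7]
opening: 0.0758
```

Emit:
servo_tool:
  increments:
    - [0,0,0,0,0,0,-1]
    - [0,0,0,0,0,0,-1]
    - [0,0,0,0,0,0,-1]
    - [0,0,0,0,0,0,-1]
    - [0,0,0,0,0,0,-1]
    - [0,0,0,0,0,0,-1]
    - [0,0,0,0,0,0,-1]
    - [0,0,0,0,0,0,-1]

```text
time: 12.65
ee_pos: [0.6845, 0.0835, 0.034]
ee_rot: [0.773, 0.634, 0.001, 0.001]
contact_force: [-3.2, 0.5, 10.5]
opening: 0.0309
```

Emit:
servo_tool:
  increments:
    - [0,0,-0.5,0,0,0,-1]
    - [0,0,-2,0,0,0,-1]
    - [0,0,-3,0,0,0,-1]
    - [0,0,-3,0,0,0,-1]
    - [0,0,-3,0,0,0,-1]
    - [0,0,-2.5,0,0,0,-1]
    - [0,0,0,0,0,0,-1]
    - [0,0,0,0,0,0,-1]

```text
time: 13.32
ee_pos: [0.6846, 0.0835, 0.1746]
ee_rot: [0.773, 0.634, 0.001, 0.001]
contact_force: [0.4, -0.4, -0.6]
opening: 0.0311
```

```bash
python3 - <<'E'
from h import *
a=np.radians(5); go(.49+.062*np.cos(a)-.031*np.sin(a),-.275+.062*np.sin(a)+.031*np.cos(a),.17,5)
im,C=shot('w8')
E
```

```text
at [0.6846 0.0835 0.1746] jaw 78.7 tilt 0.19 shift cm [-34.26  -6.96   0.41] F [ 0.351  -0.3953 -0.559 ] op 0.0311 t 13.32 q6 -1.34
turn rz 73.67 shift in turned axes [-16.31  30.92   0.41]
13.3167 [0.6846 0.0835 0.1746] jaw 78.67155089757327 0.031098935838683884
```

Emit:
servo_tool:
  increments:
    - [-3.81,-0.77,0,0,0,0,-1]
    - [-3.81,-0.77,0,0,0,0,-1]
    - [-3.81,-0.77,0,0,0,0,-1]
    - [-3.81,-0.77,0,0,0,0,-1]
    - [-3.81,-0.77,0,0,0,0,-1]
    - [-3.81,-0.77,0,0,0,0,-1]
    - [-3.81,-0.77,0,0,0,0,-1]
    - [-3.81,-0.77,0,0,0,0,-1]

```text
time: 14.03
ee_pos: [0.5619, -0.2044, 0.1713]
ee_rot: [0.773, 0.634, -0.0, -0.001]
contact_force: [0.4, -0.2, -0.2]
opening: 0.0307
```

Emit:
servo_tool:
  increments:
    - [-3.81,-0.77,0,0,0,0,-1]
    - [0,0,0,0,0,6.7,-1]
    - [0,0,0,0,0,6.7,-1]
    - [0,0,0,0,0,6.7,-1]
    - [0,0,0,0,0,6.7,-1]
    - [0,0,0,0,0,6.7,-1]
    - [0,0,0,0,0,6.7,-1]
    - [0,0,0,0,0,6.7,-1]

```text
time: 14.7
ee_pos: [0.5478, -0.2387, 0.1712]
ee_rot: [0.963, 0.271, -0.001, -0.001]
contact_force: [-0.3, 1.0, -0.4]
opening: 0.0307
```

Emit:
servo_tool:
  increments:
    - [0,0,0,0,0,6.7,-1]
    - [0,0,0,0,0,6.7,-1]
    - [0,0,0,0,0,6.7,-1]
    - [0,0,0,0,0,6.7,-1]
    - [0,0,0,0,0,0,-1]
    - [0,0,0,0,0,0,-1]
    - [0,0,0,0,0,0,-1]
    - [0,0,0,0,0,0,-1]

```text
time: 15.37
ee_pos: [0.5484, -0.239, 0.1722]
ee_rot: [0.999, 0.045, -0.0, -0.0]
contact_force: [0.4, 1.2, -1.0]
opening: 0.0308
```

```bash
python3 - <<'E'
from h import *
im,C=shot('w9')
cv2.imwrite('pics/w9b.png',cv2.resize(im,(800,600),interpolation=2)[:,:,::-1])
E
```

```text
15.3667 [ 0.5484 -0.239   0.1722] jaw 5.148411436449952 0.030797357515683216
```

View pics/w9b.png

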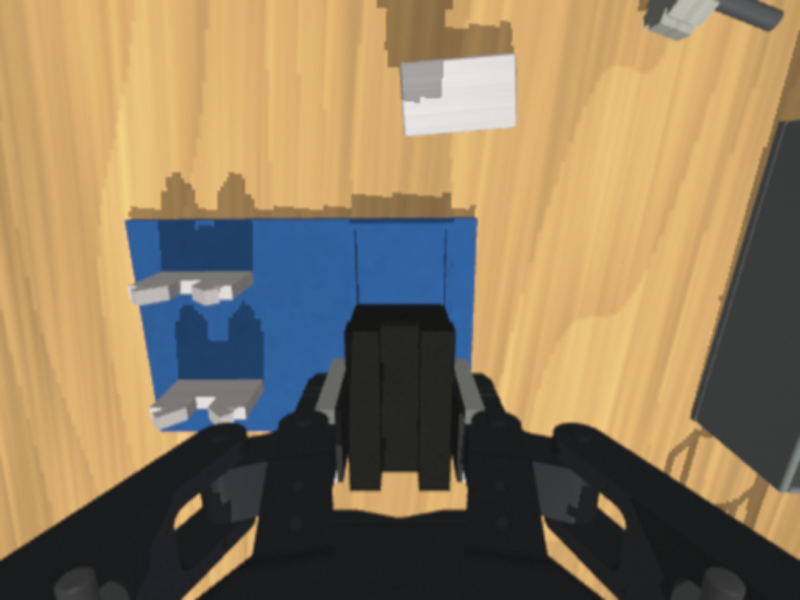

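```bash
cat >> h.py <<'E'
def loc(P,c,a):
    u=np.array([np.cos(a),np.sin(a)]);d=np.asarray(P)[:2]-c; return np.array([d@u,d@np.array([-u[1],u[0]])])
def wor(p,c,a):
    u=np.array([np.cos(a),np.sin(a)]); return c+p[0]*u+p[1]*np.array([-u[1],u[0]])
E
python3 - <<'E'
from h import *
im,C=load('w9')
m=mask(im,(100,100,40),(125,255,255),(60,120,320,285)); 
# edges by line fits
def edge(pts,z=.006):
    P=np.array([onz(C,p,z)[:2] for p in pts],np.float32); vx,vy,x,y=cv2.fitLine(P,2,0,.01,.01).ravel(); return np.array([x,y]),np.array([vx,vy])
top=[(x,np.where(m[:,x])[0].min()) for x in range(100,225,3)]+[(x,np.where(m[:,x])[0].min()) for x in range(294,302,2)]
lef=[(np.where(m[y])[0].min(),y) for y in list(range(146,172,2))+list(range(200,255,3))]
rig=[(np.where(m[y])[0].max(),y) for y in range(146,225,3)]
for n,e in(('top',top),('left',lef),('right',rig)):
    p,v=edge(e); print(n,p,np.degrees(np.arctan2(v[1],v[0])))
s=1.5625
for n,p in(('TL',(126,219)),('TR',(476,218)),('BL',(160,431))): print(n,onz(C,np.array(p)/s,.006))
a=np.radians(4.5)
E
```

```text
top [ 0.4656 -0.2045] 5.5606446
left [ 0.3814 -0.2733] -84.462456
right [ 0.5962 -0.2382] -84.59843
TL [ 0.3759 -0.2123  0.006 ]
TR [ 0.5928 -0.1921  0.006 ]
BL [ 0.3886 -0.3614  0.006 ]
```

```bash
python3 - <<'E'
from h import *
im,C=load('w9'); s=1.5625; c=np.array([.4908,-.2767]);a=np.radians(5.5)
for p in((356,230),(446,230)): print('nest rim',loc(onz(C,np.array(p)/s,.014),c,a),loc(onz(C,np.array(p)/s,.006),c,a))
st=np.load('pics/w9.npz'); T=R.from_quat(st['r']).as_matrix()
for p in((352,331),(450,331)): print('pad front, tool',T.T@(onz(C,np.array(p)/s,.168)-st['p']))
print('slots',[ (proj(C,[*wor((-.062,y),c,a),.056])*s).round() for y in(.034,.042,-.034,-.042)],[ (proj(C,[*wor((-.062,y),c,a),.031])*s).round() for y in(.034,.042,-.034,-.042)])
go(*wor((.062,.031),c,a),.041,5.5)
E
```

```text
nest rim [0.0355 0.0684] [0.0348 0.0674]
nest rim [0.0903 0.0681] [0.0911 0.0671]
pad front, tool [-0.0128 -0.0265  0.0042]
pad front, tool [ 0.0154 -0.0265  0.0042]
slots [array([171., 305.]), array([169., 290.]), array([188., 417.]), array([190., 429.])] [array([191., 293.]), array([189., 280.]), array([205., 396.]), array([207., 407.])]
at [ 0.5484 -0.239   0.1723] jaw 5.1 tilt 0.02 shift cm [ 0.11  0.1  13.13] F [ 0.5481  0.3106 -0.5754] op 0.0309 t 15.42 q6 -0.6
turn rz -0.39 shift in turned axes [ 0.11  0.1  13.13]
```

Emit:
servo_tool:
  increments:
    - [0.1,0.1,2.5,0,0,-0.4,-1]
    - [0,0,2.5,0,0,0,-1]
    - [0,0,2.5,0,0,0,-1]
    - [0,0,2.5,0,0,0,-1]
    - [0,0,2,0,0,0,-1]
    - [0,0,1.1,0,0,0,-1]
    - [0,0,0,0,0,0,-1]
    - [0,0,0,0,0,0,-1]

```text
time: 16.08
ee_pos: [0.5497, -0.24, 0.0414]
ee_rot: [0.999, 0.047, -0.0, -0.0]
contact_force: [-0.8, -0.3, -0.0]
opening: 0.0308
```

Emit:
servo_tool:
  increments:
    - [0,0,0.1,0,0,0,-1]
    - [0,0,0,0,0,0,0.3]
    - [0,0,0,0,0,0,0.3]
    - [0,0,0,0,0,0,0.3]
    - [0,0,-1,0,0,0,0.3]
    - [0,0,-3,0,0,0,1]
    - [0,0,-3.5,0,0,0,1]
    - [0,0,-3.5,0,0,0,1]

```text
time: 16.75
ee_pos: [0.5492, -0.2397, 0.1524]
ee_rot: [0.999, 0.047, -0.0, -0.0]
contact_force: [0.7, -1.0, 0.3]
opening: 0.0855
```

```bash
python3 - <<'E'
from h import *
optics.read_camera('wrist'); im,C=shot('w10'); c=np.array([.4908,-.2767]);a=np.radians(5.5)
k=mask(im,(0,0,0),(180,255,70),(180,60,335,235))
for q in cv2.findContours(k,0,1)[0]:
    if cv2.contourArea(q)>300:
        r=cv2.minAreaRect(q); print(r,loc(onz(C,r[0],.036),c,a),[loc(onz(C,p,.036),c,a).round(4).tolist() for p in cv2.boxPoints(r)])
go(.447,-.058,.17,90)
E
```

```text
16.8 [ 0.5519 -0.2411  0.1594] jaw 5.388698314663473 0.08527986645981901
((252.5, 188.5), (65.0, 37.0), 90.0) [0.0632 0.0339] [[0.0479, 0.0622], [0.0789, 0.0621], [0.0796, 0.0036], [0.0465, 0.0038]]
at [ 0.552  -0.2412  0.1568] jaw 5.4 tilt 0.51 shift cm [ -8.73 -19.22  -1.48] F [ 0.0663 -0.7239 -0.0672] op 0.0851 t 16.85 q6 -0.61
turn rz -84.61 shift in turned axes [ 18.32 -10.49  -1.48]
```

Emit:
servo_tool:
  increments:
    - [-1.46,-3.2,-0.25,0,0,0,1]
    - [-1.46,-3.2,-0.25,0,0,0,1]
    - [-1.46,-3.2,-0.25,0,0,0,1]
    - [-1.46,-3.2,-0.25,0,0,0,1]
    - [-1.46,-3.2,-0.25,0,0,0,1]
    - [-1.46,-3.2,-0.25,0,0,0,1]
    - [0,0,0,0,0,-6.4,1]
    - [0,0,0,0,0,-6.4,1]

```text
time: 17.52
ee_pos: [0.4433, -0.0555, 0.1664]
ee_rot: [0.987, 0.161, 0.0, 0.0]
contact_force: [0.8, 0.2, 0.5]
opening: 0.0857
```

Emit:
servo_tool:
  increments:
    - [0,0,0,0,0,-6.4,1]
    - [0,0,0,0,0,-6.4,1]
    - [0,0,0,0,0,-6.4,1]
    - [0,0,0,0,0,-6.4,1]
    - [0,0,0,0,0,-6.4,1]
    - [0,0,0,0,0,0,1]
    - [0,0,0,0,0,0,1]
    - [0,0,0,0,0,0,1]

```text
time: 18.18
ee_pos: [0.4445, -0.057, 0.1658]
ee_rot: [0.906, 0.422, 0.0, 0.0]
contact_force: [1.0, 0.0, -0.2]
opening: 0.0856
```

```bash
python3 - <<'E'
from h import *
im,C=shot('w11')
k=cv2.morphologyEx(mask(im,(45,90,40),(90,255,255)),cv2.MORPH_OPEN,np.ones((3,3)))
for q in cv2.findContours(k,0,1)[0]:
    if cv2.contourArea(q)>80: print(cen(q),cv2.contourArea(q),onz(C,cen(q),.076))
r=big(mask(im,(0,150,60),(6,255,255))); 
if r is not None: print('red',cen(r),onz(C,cen(r),.05))
go(.447,-.058,.043)
E
```

```text
18.1833 [ 0.4445 -0.057   0.1658] jaw 49.94923519211414 0.08556815934610831
[252.4662 210.9371] 908.5 [ 0.4469 -0.0609  0.076 ]
red [221.0137 110.4936] [ 0.3748 -0.0323  0.05  ]
at [ 0.4444 -0.057   0.1658] jaw 50.0 tilt 0.01 shift cm [ 0.09  0.26 12.28] F [-0.5588 -0.3939  0.3418] op 0.0857 t 18.23 q6 -1.13
```

Emit:
servo_tool:
  increments:
    - [0,0.35,2.8,0,0,0,1]
    - [0,0,2.8,0,0,0,1]
    - [0,0,2.8,0,0,0,1]
    - [0,0,2.5,0,0,0,1]
    - [0,0,1.4,0,0,0,1]
    - [0,0,0,0,0,0,-1]
    - [0,0,0,0,0,0,-1]
    - [0,0,0,0,0,0,-1]

```text
time: 18.9
ee_pos: [0.4475, -0.0594, 0.0434]
ee_rot: [0.906, 0.424, 0.0, 0.0]
contact_force: [-0.2, -0.8, -0.7]
opening: 0.0519
```

Emit:
servo_tool:
  increments:
    - [0,0,0,0,0,0,-1]
    - [0,0,0,0,0,0,-1]
    - [0,0,0,0,0,0,-1]
    - [0,0,0,0,0,0,-1]
    - [0,0,0,0,0,0,-1]
    - [0,0,-2,0,0,0,-1]
    - [0,0,-3.5,0,0,0,-1]
    - [0,0,-3.5,0,0,0,-1]

```text
time: 19.57
ee_pos: [0.4465, -0.0591, 0.134]
ee_rot: [0.906, 0.424, -0.001, -0.0]
contact_force: [-0.2, 0.6, -1.0]
opening: 0.0308
```

Emit:
servo_tool:
  increments:
    - [0,0,-2,0,0,0,-1]
    - [0,0,0,0,0,0,-1]
    - [0,0,0,0,0,0,-1]
    - [0,0,0,0,0,0,-1]
    - [0,0,0,0,0,0,-1]
    - [0,0,0,0,0,0,-1]
    - [0,0,0,0,0,0,-1]
    - [0,0,0,0,0,0,-1]

```text
time: 20.23
ee_pos: [0.4469, -0.0592, 0.152]
ee_rot: [0.906, 0.424, -0.0, -0.0]
contact_force: [-0.1, 0.3, -0.4]
opening: 0.0306
```

```bash
python3 - <<'E'
from h import *
c=np.array([.4908,-.2767]);a=np.radians(5.5)
go(*wor((.062,-.04),c,a),.16)
E
```

```text
at [ 0.4469 -0.0592  0.152 ] jaw 50.2 tilt 0.07 shift cm [-12.29  24.5   -0.82] F [-0.098   0.2882 -0.3548] op 0.0306 t 20.23 q6 -1.14
```

Emit:
servo_tool:
  increments:
    - [-1.76,3.5,-0.1,0,0,0,-1]
    - [-1.76,3.5,-0.1,0,0,0,-1]
    - [-1.76,3.5,-0.1,0,0,0,-1]
    - [-1.76,3.5,-0.1,0,0,0,-1]
    - [-1.76,3.5,-0.1,0,0,0,-1]
    - [-1.76,3.5,-0.1,0,0,0,-1]
    - [-1.76,3.5,-0.1,0,0,0,-1]
    - [0,0,0,0,0,0,-1]

```text
time: 20.9
ee_pos: [0.5588, -0.3173, 0.1594]
ee_rot: [0.906, 0.423, 0.001, 0.002]
contact_force: [-2.5, 0.6, -1.1]
opening: 0.0309
```

Emit:
servo_tool:
  increments:
    - [0,0,2,0,0,0,-1]
    - [0,0,2,0,0,0,-1]
    - [0,0,0,0,0,0,-1]
    - [0,0,0,0,0,0,-1]
    - [0,0,0,0,0,0,-1]
    - [0,0,0,0,0,0,-1]
    - [0,0,0,0,0,0,-1]
    - [0,0,0,0,0,0,-1]

```text
time: 21.57
ee_pos: [0.5567, -0.3109, 0.1205]
ee_rot: [0.906, 0.424, 0.0, 0.001]
contact_force: [0.7, 0.2, -0.4]
opening: 0.0307
```

```bash
python3 - <<'E'
from h import *
c=np.array([.4908,-.2767]);a=np.radians(5.5)
go(*wor((.062,-.04),c,a),.05)
E
```

```text
at [ 0.5567 -0.3109  0.1205] jaw 50.2 tilt 0.07 shift cm [-0.   -0.06  7.05] F [ 0.6791  0.163  -0.3713] op 0.0307 t 21.57 q6 -1.48
```

Emit:
servo_tool:
  increments:
    - [0,0,2.2,0,0,0,-1]
    - [0,0,2.2,0,0,0,-1]
    - [0,0,2,0,0,0,-1]
    - [0,0,0.7,0,0,0,-1]
    - [0,0,0,0,0,0,-1]
    - [0,0,0,0,0,0,-1]
    - [0,0,0,0,0,0,0.2]
    - [0,0,0,0,0,0,0.2]

```text
time: 22.23
ee_pos: [0.5567, -0.3109, 0.0492]
ee_rot: [0.906, 0.424, 0.0, 0.0]
contact_force: [0.1, -0.1, -0.4]
opening: 0.0506
```

Emit:
servo_tool:
  increments:
    - [0,0,0,0,0,0,0.2]
    - [0,0,0,0,0,0,0.2]
    - [0,0,-1,0,0,0,0.2]
    - [0,0,-3,0,0,0,0.2]
    - [0,0,-3.5,0,0,0,1]
    - [0,0,-3.5,0,0,0,1]
    - [0,0,0,0,0,0,1]
    - [0,0,0,0,0,0,1]

```text
time: 22.9
ee_pos: [0.5574, -0.3114, 0.1617]
ee_rot: [0.906, 0.424, 0.001, 0.002]
contact_force: [-0.6, -0.7, -1.5]
opening: 0.0855
```

```bash
python3 - <<'E'
from h import *
optics.read_camera('wrist'); im,C=shot('w12'); c=np.array([.4908,-.2767]);a=np.radians(5.5)
k=cv2.morphologyEx(mask(im,(45,90,40),(90,255,255)),cv2.MORPH_OPEN,np.ones((3,3)))
for q in cv2.findContours(k,0,1)[0]:
    if cv2.contourArea(q)>80: print(cen(q),cv2.contourArea(q),loc(onz(C,cen(q),.082),c,a))
go(.683,-.065,.17,77)
E
```

```text
22.95 [ 0.5566 -0.3109  0.1599] jaw 50.17772863356479 0.08517097973461782
[255.8075 210.6154] 1046.5 [ 0.063  -0.0395]
at [ 0.5561 -0.3106  0.1587] jaw 50.2 tilt 0.01 shift cm [26.99 -5.99 -1.13] F [-0.729   0.3491 -0.3768] op 0.0854 t 23.0 q6 -1.48
turn rz -26.83 shift in turned axes [26.79  6.84 -1.13]
```

Emit:
servo_tool:
  increments:
    - [3.37,-0.75,-0.14,0,0,0,1]
    - [3.37,-0.75,-0.14,0,0,0,1]
    - [3.37,-0.75,-0.14,0,0,0,1]
    - [3.37,-0.75,-0.14,0,0,0,1]
    - [3.37,-0.75,-0.14,0,0,0,1]
    - [3.37,-0.75,-0.14,0,0,0,1]
    - [3.37,-0.75,-0.14,0,0,0,1]
    - [3.37,-0.75,-0.14,0,0,0,1]

```text
time: 23.67
ee_pos: [0.6828, -0.0635, 0.1685]
ee_rot: [0.906, 0.424, -0.001, -0.001]
contact_force: [0.4, -0.2, -0.3]
opening: 0.0853
```

Emit:
servo_tool:
  increments:
    - [0,0,0,0,0,-6.7,1]
    - [0,0,0,0,0,-6.7,1]
    - [0,0,0,0,0,-6.7,1]
    - [0,0,0,0,0,-6.7,1]
    - [0,0,0,0,0,0,1]
    - [0,0,0,0,0,0,1]
    - [0,0,0,0,0,0,1]
    - [0,0,0,0,0,0,1]

```text
time: 24.33
ee_pos: [0.6828, -0.0654, 0.1694]
ee_rot: [0.784, 0.621, -0.0, -0.0]
contact_force: [-0.4, 0.0, 0.2]
opening: 0.0853
```

```bash
python3 - <<'E'
from h import *
im,C=shot('w13')
cv2.imwrite('pics/w13b.png',cv2.resize(im[100:340,130:390],(650,600),interpolation=2)[:,:,::-1])
E
```

```text
24.3333 [ 0.6828 -0.0654  0.1694] jaw 76.79328333140647 0.08534506301368693
```

View pics/w13b.png

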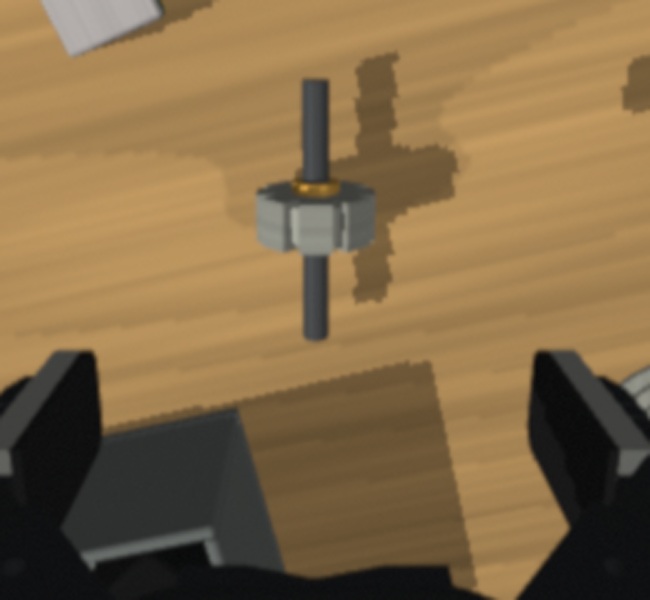

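```bash
python3 - <<'E'
from h import *
im,C=load('w13'); f=lambda p:onz(C,np.array(p)/2.5+[130,100],.022)[:2]
a,b=f((315,82)),f((316,336)); print(a,b,np.linalg.norm(a-b),np.degrees(np.arctan2(*(b-a)[::-1])),(a+b)/2)
l,r=f((257,215)),f((375,215)); print('wheel',l,r,np.linalg.norm(l-r),(l+r)/2)
go(*((a+b)/2),.027,np.degrees(np.arctan2(*(b-a)[::-1]))+90)
E
```

```text
[ 0.6349 -0.0529] [ 0.7318 -0.0752] 0.09944084704427565 -12.960617281962346 [ 0.6834 -0.0641]
wheel [ 0.6782 -0.0857] [ 0.6884 -0.042 ] 0.044798233914818235 [ 0.6833 -0.0638]
at [ 0.6829 -0.0654  0.1696] jaw 76.8 tilt 0.02 shift cm [ 0.14  0.02 14.26] F [0.4605 1.2196 0.1706] op 0.0856 t 24.38 q6 -1.52
turn rz -0.21 shift in turned axes [ 0.14  0.02 14.26]
```

```bash
python3 - <<'E'
from h import *
im,C=load('w13'); st=np.load('pics/w13.npz'); T=R.from_quat(st['r']).as_matrix()
for p,z in(((240,410),0),((210,530),.05),((210,530),.07)):
    w=onz(C,np.array(p)/2.5+[130,100],z); print(w,'tool',T.T@(w-st['p']))
E
```

```text
[ 0.7686 -0.1185  0.    ] tool [-0.0321  0.0957  0.1694]
[ 0.7896 -0.131   0.05  ] tool [-0.0395  0.1191  0.1193]
[ 0.775  -0.1241  0.07  ] tool [-0.0361  0.1032  0.0994]
```

Emit:
servo_tool:
  increments:
    - [0.14,0,2.8,0,0,-0.2,1]
    - [0,0,2.8,0,0,0,1]
    - [0,0,2.8,0,0,0,1]
    - [0,0,2.8,0,0,0,1]
    - [0,0,2,0,0,0,1]
    - [0,0,0.95,0,0,0,1]
    - [0,0,0,0,0,0,1]
    - [0,0,0,0,0,0,-1]

```text
time: 25.05
ee_pos: [0.6836, -0.064, 0.0288]
ee_rot: [0.782, 0.623, 0.0, 0.0]
contact_force: [0.4, -0.1, -0.0]
opening: 0.0753
```

Emit:
servo_tool:
  increments:
    - [0,0,0,0,0,0,-1]
    - [0,0,0,0,0,0,-1]
    - [0,0,0,0,0,0,-1]
    - [0,0,0,0,0,0,-1]
    - [0,0,0,0,0,0,-1]
    - [0,0,0,0,0,0,-1]
    - [0,0,0,0,0,0,-1]
    - [0,0,0,0,0,0,-1]

```text
time: 25.72
ee_pos: [0.6842, -0.0641, 0.03]
ee_rot: [0.782, 0.624, 0.001, 0.001]
contact_force: [-1.8, 0.6, 8.5]
opening: 0.0431
```

```bash
python3 - <<'E'
from h import *
c=np.array([.4908,-.2767]);a=np.radians(5.5)
go(*wor((-.062,0),c,a),.19,5.5)
E
```

```text
at [ 0.6842 -0.0641  0.03  ] jaw 77.2 tilt 0.14 shift cm [-26.97 -19.98 -16.05] F [-1.777   0.6264  8.5431] op 0.0431 t 25.72 q6 -1.53
turn rz 71.67 shift in turned axes [-27.45  19.32 -16.05]
```

Emit:
servo_tool:
  increments:
    - [0,0,-0.8,0,0,0,-1]
    - [0,0,-1.8,0,0,0,-1]
    - [0,0,-2.2,0,0,6.5,-1]
    - [0,0,-2.2,0,0,6.5,-1]
    - [0,0,-2.2,0,0,6.5,-1]
    - [0,0,-2.2,0,0,6.5,-1]
    - [0,0,-2.2,0,0,6.5,-1]
    - [0,0,-2.2,0,0,6.5,-1]

```text
time: 26.38
ee_pos: [0.6832, -0.0639, 0.1885]
ee_rot: [0.946, 0.324, 0.0, 0.0]
contact_force: [0.9, -0.0, -1.1]
opening: 0.043
```

Emit:
servo_tool:
  increments:
    - [0,0,0,0,0,6.5,-1]
    - [0,0,0,0,0,6.5,-1]
    - [0,0,0,0,0,6.5,-1]
    - [0,0,0,0,0,6.5,-1]
    - [0,0,0,0,0,6.5,-1]
    - [0,0,0,0,0,0,-1]
    - [0,0,0,0,0,0,-1]
    - [0,0,0,0,0,0,-1]

```text
time: 27.05
ee_pos: [0.6833, -0.064, 0.1868]
ee_rot: [0.999, 0.052, 0.0, 0.0]
contact_force: [-0.2, -0.9, -0.8]
opening: 0.0429
```

```bash
python3 - <<'E'
from h import *
c=np.array([.4908,-.2767]);a=np.radians(5.5)
go(*wor((-.062,0),c,a),.16,5.5)
E
```

```text
at [ 0.6833 -0.064   0.1868] jaw 5.9 tilt 0.03 shift cm [-27.54  19.14   2.67] F [-0.2024 -0.9262 -0.7843] op 0.0429 t 27.05 q6 -0.28
turn rz 0.41 shift in turned axes [-27.4   19.33   2.67]
```

Emit:
servo_tool:
  increments:
    - [-3.06,2.13,0,0,0,0,-1]
    - [-3.06,2.13,0,0,0,0,-1]
    - [-3.06,2.13,0,0,0,0,-1]
    - [-3.06,2.13,0,0,0,0,-1]
    - [-3.06,2.13,0,0,0,0,-1]
    - [-3.06,2.13,0,0,0,0,-1]
    - [-3.06,2.13,0,0,0,0,-1]
    - [-3.06,2.13,0,0,0,0,-1]

```text
time: 27.72
ee_pos: [0.4552, -0.2586, 0.1867]
ee_rot: [0.999, 0.051, 0.0, 0.0]
contact_force: [1.2, -1.1, -1.1]
opening: 0.0434
```

Emit:
servo_tool:
  increments:
    - [-3.06,2.13,0,0,0,0.4,-1]
    - [0,0,1.5,0,0,0,-1]
    - [0,0,1.2,0,0,0,-1]
    - [0,0,0,0,0,0,-1]
    - [0,0,0,0,0,0,-1]
    - [0,0,0,0,0,0,-1]
    - [0,0,0,0,0,0,-1]
    - [0,0,0,0,0,0,-1]

```text
time: 28.38
ee_pos: [0.4287, -0.2819, 0.1599]
ee_rot: [0.999, 0.047, 0.0, 0.0]
contact_force: [-0.6, -0.2, -1.4]
opening: 0.0428
```

```bash
python3 - <<'E'
from h import *
im,C=shot('w14')
c=np.array([.4908,-.2767]);a=np.radians(5.5)
go(*wor((-.062,0),c,a),.08,5.5)
cv2.imwrite('pics/w14b.png',cv2.resize(im[60:360,60:460],(800,600),interpolation=2)[:,:,::-1])
for n,z in(('top',.056),('bot',.031)): print(n,[((proj(C,[*wor((-.062,y),c,a),z])-[60,60])*2).round().tolist() for y in(.042,.034,-.034)])
E
```

```text
28.3833 [ 0.4287 -0.2819  0.1599] jaw 5.344997745208527 0.04279007835627081
at [ 0.4286 -0.2819  0.1598] jaw 5.3 tilt 0.05 shift cm [0.03 0.08 7.98] F [ 0.6112 -0.7634 -1.3268] op 0.0431 t 28.43 q6 -0.79
turn rz -0.17 shift in turned axes [0.03 0.08 7.98]
top [[389.0, 179.0], [389.0, 200.0], [390.0, 360.0]]
bot [[389.0, 171.0], [389.0, 190.0], [390.0, 337.0]]
```

View pics/w14b.png

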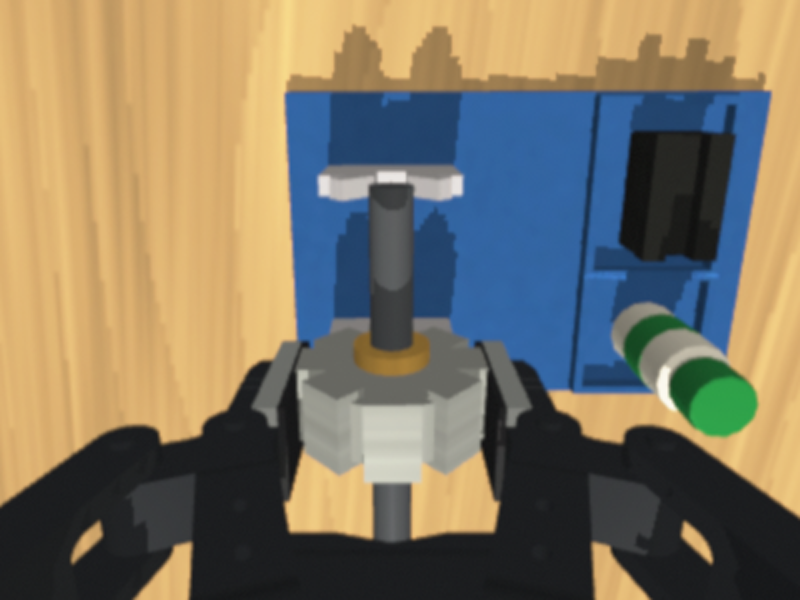

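Emit:
servo_tool:
  increments:
    - [0.03,0.08,2.2,0,0,-0.2,-1]
    - [0,0,2.2,0,0,0,-1]
    - [0,0,2.2,0,0,0,-1]
    - [0,0,2.2,0,0,0,-1]
    - [0,0,1.2,0,0,0,-1]
    - [0,0,0,0,0,0,-1]
    - [0,0,0,0,0,0,-1]
    - [0,0,0,0,0,0,-1]

```text
time: 29.1
ee_pos: [0.4291, -0.283, 0.0602]
ee_rot: [0.999, 0.048, 0.0, 0.0]
contact_force: [0.3, -0.6, -0.9]
opening: 0.043
```

Emit:
servo_tool:
  increments:
    - [0,0,0.3,0,0,0,-1]
    - [0,0,0.3,0,0,0,-1]
    - [0,0,0.3,0,0,0,-1]
    - [0,0,0.3,0,0,0,-1]
    - [0,0,0.2,0,0,0,-1]
    - [0,0,0.1,0,0,0,-1]
    - [0,0,0,0,0,0,-1]
    - [0,0,0,0,0,0,-1]

```text
time: 29.77
ee_pos: [0.4286, -0.2827, 0.0442]
ee_rot: [0.999, 0.048, -0.0, -0.0]
contact_force: [-0.3, 0.8, -0.0]
opening: 0.0432
```

```bash
python3 - <<'E'
from h import *
c=np.array([.4908,-.2767]);a=np.radians(5.5)
go(*wor((-.062,0),c,a),.044,5.5)
E
```

```text
at [ 0.4286 -0.2827  0.0442] jaw 5.5 tilt 0.01 shift cm [0.05 0.   0.02] F [-0.3223  0.8392 -0.0205] op 0.0432 t 29.77 q6 -0.8
turn rz -0.03 shift in turned axes [0.05 0.   0.02]
```

Emit:
servo_tool:
  increments:
    - [0,0,0.1,0,0,0,-1]
    - [0,0,0,0,0,0,-1]
    - [0,0,0,0,0,0,0.5]
    - [0,0,0,0,0,0,0.5]
    - [0,0,0,0,0,0,0.5]
    - [0,0,0,0,0,0,0.5]
    - [0,0,0,0,0,0,0.5]
    - [0,0,0,0,0,0,0.5]

```text
time: 30.43
ee_pos: [0.4286, -0.2827, 0.0433]
ee_rot: [0.999, 0.048, -0.0, -0.0]
contact_force: [-1.1, 0.1, -0.1]
opening: 0.0644
```

Emit:
servo_tool:
  increments:
    - [0,0,-1,0,0,0,0.5]
    - [0,0,-2,0,0,0,0.5]
    - [0,0,-3,0,0,0,0.5]
    - [0,0,-3,0,0,0,0.5]
    - [0,0,-3,0,0,0,1]
    - [0,-1,-3,0,0,0,1]
    - [0,-2,0,0,0,0,1]
    - [0,-2,0,0,0,0,1]

```text
time: 31.1
ee_pos: [0.4244, -0.2332, 0.1958]
ee_rot: [0.999, 0.047, 0.002, 0.001]
contact_force: [-0.2, 0.2, -0.3]
opening: 0.0856
```

Emit:
servo_tool:
  increments:
    - [0,0,0,0,0,0,1]
    - [0,0,0,0,0,0,1]
    - [0,0,0,0,0,0,1]
    - [0,0,0,0,0,0,1]
    - [0,0,0,0,0,0,1]
    - [0,0,0,0,0,0,1]
    - [0,0,0,0,0,0,1]
    - [0,0,0,0,0,0,1]

```text
time: 31.77
ee_pos: [0.4238, -0.2331, 0.1932]
ee_rot: [0.999, 0.048, -0.0, -0.0]
contact_force: [-0.0, 0.7, -0.0]
opening: 0.0855
```

```bash
python3 - <<'E'
from h import *
im,C=shot('w15'); 
cv2.imwrite('pics/w15b.png',cv2.resize(im[60:360,60:460],(800,600),interpolation=2)[:,:,::-1])
c=np.array([.4908,-.2767]);a=np.radians(5.5)
for y in(.05,.009,-.009,-.05): print(y,((proj(C,[*wor((-.062,y),c,a),.036])-[60,60])*2).round().tolist())
for n in('scene','side'): cv2.imwrite(f'pics/{n}1.png',optics.read_camera(n)[:,:,::-1])
D=cv2.imread('pics/side1.png'); S=cv2.imread('pics/scene1.png')
cv2.imwrite('pics/f.png',np.hstack([cv2.resize(D[120:320,185:320],(400,592),interpolation=2),cv2.resize(S[100:300,70:400],(400,300),interpolation=2).repeat(1,0) if 0 else cv2.copyMakeBorder(cv2.resize(S[100:300,70:400],(400,296)),0,296,0,0,0)]))
E
```

```text
31.7667 [ 0.4238 -0.2331  0.1932] jaw 5.457087037452577 0.08546907029050384
0.05 [391.0, 248.0]
0.009 [391.0, 326.0]
-0.009 [391.0, 358.0]
-0.05 [391.0, 428.0]
```

View pics/w15b.png

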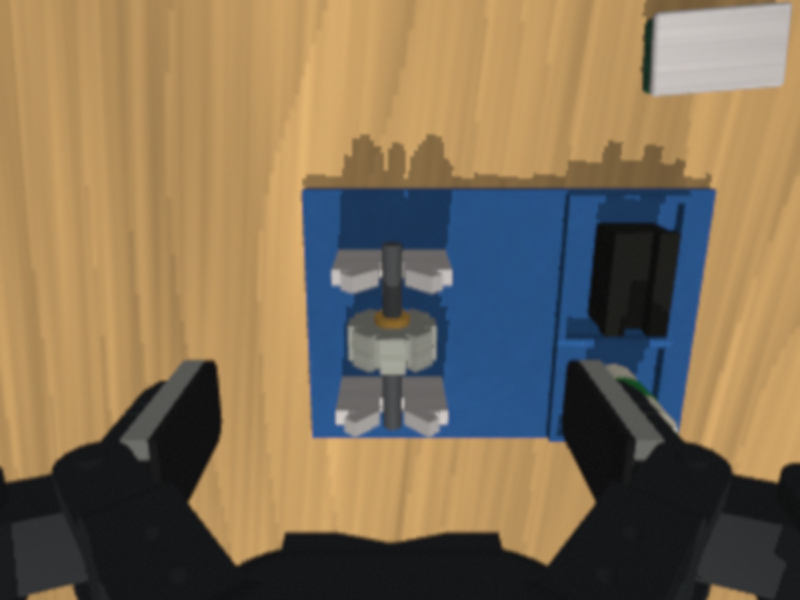

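View pics/f.png

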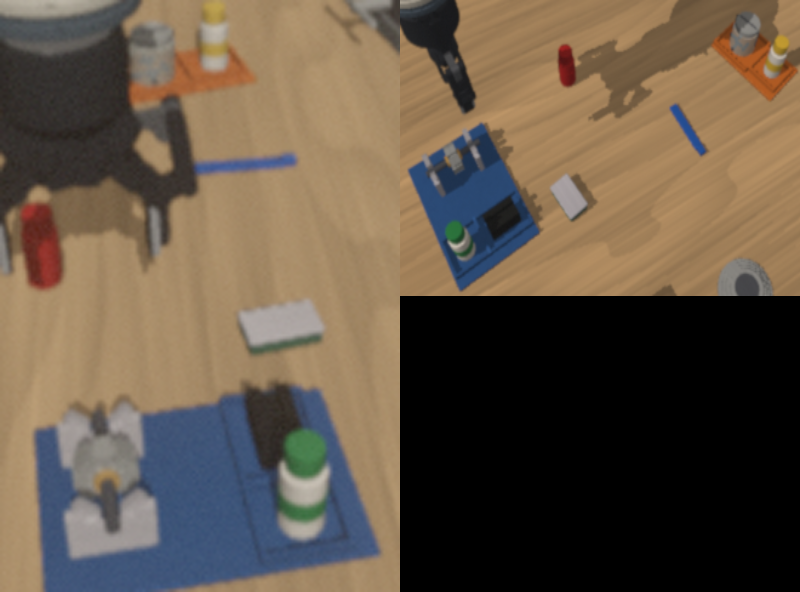

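```bash
python3 -c "
from cell import sign_off; print(sign_off())"
```

```text
the job is handed in; nothing more can be done
None
```

Both kits are made up and handed in at about 32 s of the 134 s allowed; `sign_off` gives no verdict.

**Orange tray**
- The jar measured at (-34, -1.5) mm in the tray frame, on the centre of the large nest.
- The yellow lube measured within about 4 mm of the small nest's centre.

**Blue carrier**
- The green lube measured at (63, -40) mm and the clamp pad at about (63, 33) mm in the carrier frame, each within 2 to 3 mm of its nest's centre. The pad lies groove up, with its long side along the carrier's y axis because that leaves more clearance.
- The pulley axle went into both slots with no contact force and was released about 1 mm above the bottom. In the last wrist picture its ends sit close to where a fully seated axle should appear.

**Last checks:** The final side and scene pictures show all three upright items standing, the gripper open and clear, and the tin and lever apparently where they started. I checked those two by eye only. I judged the seated height of the axle only from that wrist picture, not from a second triangulated measurement. No check failed. Early camera estimates differed by 3 to 9 mm, and I settled these with closer wrist pictures before the grasps and placings that depended on them.

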